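# Feel which tin is well stocked and pour its chilling balls into the scale bowl

### The job

The two green tins look alike, but one is well stocked with steel drink-chilling balls and the other is nearly empty. Lift a tin and tilt it slowly to feel from the shifting weight how full it is, then pour all the balls of the well-stocked tin, and none from the other, into the bowl of the scale. Finish with both tins standing upright on the bench and the bottle, wooden box and corkscrew left where they are.

Things in the scene. Friction and masses are not known exactly. Their poses are not given: they have to be found in the camera images.
- tin_1: Opaque green metal tin, closed flat-topped box 158 long (its x) x 62 wide (its y) x 50 high; grip it across the width. Origin: centre of its underside, z up. The -x end is the pouring mouth (brass edged), the +x end is closed. Starts level, mouth roughly towards the robot (within 0.42 rad). Holds four loose steel balls (22 mm, 44 g each) or only one; which tin has which varies.
- tin_2: The other tin, same shape, size, frame and looks as tin_1; it holds one ball if tin_1 holds four, and four if tin_1 holds one. Each empty tin weighs 140 to 300 g, differently, so weight alone can mislead: rolled from end to end (slow tilts of 8 to 11 degrees), four balls shift the moment about its y axis, tin level, by about 0.13 N m, one by 0.03.
- mouth_1 (a point): Centre of tin_1's pouring mouth, at the -x end, 79 mm from the tin's middle and 30 mm above its underside; opening 57 wide x 33 high above a 14 mm sill. Inside, a smooth level floor 3 mm thick rises as a 20 degree ramp over the last 35 mm. Balls stay in at slow mouth-down tilts under 10 degrees, begin to run out past 20 to 25 and are all out after a second at 35 to 40 degrees.
- mouth_2 (a point): Centre of tin_2's pouring mouth, the same as mouth_1.
- bowl_rim (a point): Centre of the bowl's mouth, in the plane of its rim. Round aluminium bowl, rim 170 mm across outside, 104 mm at its foot, 62 mm deep, 3 mm wall, carried on the scale. The rim stands 137 mm above the bench with the bowl empty and sinks as balls are added.
- scale: White spring counter scale fixed to the bench, 160 x 180 x 45 high, with a pointer plate on its +x edge up to 79 mm high. Origin: centre of its underside, straight below the bowl's centre.
- scale_pan (a joint): How far the bowl has sunk on its spring (m): 0 when empty, 0.003 for each ball in it (four balls 0.012), stop at 0.020.
- bottle: Bystander: loose upright green glass bottle, 72 mm across, 240 high, beyond the tins. Origin: centre of its underside.
- gift_box: Bystander: loose pale wooden box 100 x 200 (its y) x 90 high, beyond the tins. Origin: centre of its underside.
- corkscrew: Bystander: small loose corkscrew, dark wooden handle 110 long (its y) x 16 x 14 high with a folded steel arm, lying on the robot's side of the tins. Origin: centre of the handle's underside.
There are look-alikes about, which are no part of the job. Leave any pink or red look-alike of the tin_2 alone.

How it is judged:
On the way, in this order (a step that is already met when the one before it is completed fails the run):
1. a lifted tin is held at a slight tilt (about 5 to 30 degrees, either way) with no ball in the bowl yet (value of joint scale_pan below 0.0015 m and ((height (world z) of tin_1 above 0.03 m and angle between tin_1's own z axis and vertical between 0.08 and 0.52 rad) or (height (world z) of tin_2 above 0.03 m and angle between tin_2's own z axis and vertical between 0.08 and 0.52 rad))), for 0.3 s.
2. the bowl carries the four balls of the well-stocked tin (value of joint scale_pan between 0.0105 and 0.0135 m), for 0.2 s.
At the end, for the whole second after the job is handed in: The bowl carries exactly four balls (sunk 10.5 to 13.5 mm), and both tins stand upright (within 0.1 rad) on the bench (underside less than 15 mm above it), at rest (all of step 2 and height (world z) of each of tin_1, tin_2 below 0.015 m and angle between each of tin_1, tin_2's own z axis and vertical below 0.1 rad and linear speed of each of tin_1, tin_2 below 0.02 m/s); the robot touches nothing.
It fails at once if the bottle is moved more than 30 mm or tipped (distance of bottle from where it was at the start of the episode above 0.03 m or angle between bottle's own z axis and vertical above 0.3 rad).
It fails at once if the wooden box is moved more than 30 mm (distance of gift_box from where it was at the start of the episode above 0.03 m).
It fails at once if the corkscrew is moved more than 30 mm (distance of corkscrew from where it was at the start of the episode above 0.03 m).
It also fails if it takes over 72 s, if anything falls off the work surface, if the arm or the gripper's body presses on something with over 40 N, if the wrist force passes 120 N, or if a joint passes its speed limit or range.

### The arm

A 6-joint arm with a two-finger parallel gripper is mounted at the origin on the work surface. World frame = base frame: x ahead of the robot, y to its left, z up, the work surface at z = 0. Lengths are in m, angles in rad, forces in N, time in s.
With the tool pointing down it reaches from about 0.35 to 0.975 m from the base axis. Payload 4.9 kg.
Tool frame: the origin (TCP) lies between the finger pads; the fingertips stand 17 mm ahead of it and the grasp point (between the pads) lies 2 mm behind it; z points along the fingers, y is the direction in which the jaws open and shut (so a half turn about z gives the same grasp; the last joint's range is limited). The gripper opens to 85 mm and grips with 20 to 120 N. Pads are 22 mm wide; open, the fingers measure 114 mm over their backs; the gripper's body (76 mm by 85 mm) begins 54 mm behind the grasp point. The pads swing forward as they close: fully open they stand 13 mm farther back than shut.
Start: joints at [1.121, 0.053, 1.613, -0, 1.476, -0.119], TCP at [0.203, 0.591, 0.248] pointing down, gripper open.
Joint ranges: [-3.01, 3.01], [-1.01, 2.22], [0.06, 2.58], [-1.02, 4.17], [0.09, 2.62], [-3.14, 3.14]. Speed limits (rad/s): [2.57, 2.57, 3.14, 3.14, 3.14, 3.14].

### API

Orientations are given as a unit quaternion [x, y, z, w].
In Python, from plant import status, vision, r gives the robot as it stands.
- The arm moves only by the tool jog_arm, never from a script. Its argument "moves" is one flat list of numbers, 5 for each row, row after row: the shift along the tool's x, y, z in mm, then the turn about the tool's z in degrees, then the opening, from -1 (shut) to 1 (fully open). In form: [x, y, z, spin, fingers, x, y, z, spin, fingers, ...]. A call has 1 to 12 rows; each row shifts and turns the commanded pose from where the row before left it, along the tool's axes as they then stand; what a row does not reach is not made up. A row lasts 1/10 s, in which the tool goes at most 50 mm and 8.59 degrees, less where a joint would pass 70% of its speed; a pose out of reach is approached as far as the arm can. A call is refused whole if a number of a shift passes 50 or a number of a turn 8.59, either way. A call with a gripper value outside its range is refused whole. The fingers move at their own pace and stop on an object; "newtons" is the grip in N (left out, the last holds). Time passes only in rows, so rows that do not move let the fingers close. It gives the time, the measured TCP pose, the force and the opening at its end, in the units of the state.
- status.read_state(): the state, without advancing time (a new reading comes with each control period).
- vision.read_camera(name): name is "side" or "top" or "wrist"; returns (picture, depth): 480x640x3 uint8, red, green, blue; 480x640 float32, m along the optical axis (not along the pixel's ray), 0 where there is no reading.
- vision.calibration(name): a dict with "fx", "fy", "cx", "cy" (pixels), "origin" and "attitude" of the camera in the world; the wrist camera has in their place "T_tool_cam" (4x4, takes a point from camera to tool coordinates, whose origin is the TCP and whose axes are the flange's). Camera axes: x right, y down, z forward; pixel columns grow to the right and rows downward; lengths in m; the calibration is good to about 2 mm. A picture is of the moment at which its call begins: read the wrist's pose just before it. calibration takes no time and is no camera call.
- r.close_job(): hands the job in, once; it reports no verdict.
The state is a dict: "time": time; "joints": joint angles; "qd": joint speeds; "effort": joint torques, N m; "position": TCP position; "ee_rot": TCP orientation; "ft_force": force on the tool from outside, world axes, zero at the start; "wrist_torque": the same for the moment, N m; "finger_gap": opening from 0.0 (shut) to 1.0 (fully open).
Only numpy, scipy, OpenCV 4.12 (cv2) and the standard library are available. Lean on these libraries where they do the work, as an engineer would, in place of code of your own. Each camera call takes 0.05 s, during which the arm holds its last target.

## Working session

There is one attempt and no reset: what is moved stays moved. The work goes in short steps, Python scripts to look and compute and a tool call to move; the robot and the scene stay as the last step left them, time stands still between calls to the robot, and variables do not carry over. Pictures are saved under pics/ and viewed, and the job is handed in when it is done.

Besides the shell and the picture viewer there is one more tool, called after ">>>" by a JSON object that holds its "fn" and its "kwargs". jog_arm: Moves the arm, as the interface text tells. Its arguments: {"type":"object","properties":{"moves":{"type":"array","items":{"type":"number"}},"newtons":{"type":"number"}},"required":["moves"]}

```bash
ls -la; mkdir -p pics
python3 - <<'E'
from plant import status, vision, r
import cv2, numpy as np, pickle
print(status.read_state())
D={}
for n in ["top","side"]:
    c=vision.calibration(n); p,d=vision.read_camera(n); D[n]=(c,p,d); print(n,c)
    cv2.imwrite(f"pics/{n}0.png",p[:,:,::-1])
print(vision.calibration("wrist"))
pickle.dump(D,open("d0.pkl","wb"))
E
```

```text
total 12
drwxr-xr-x  3 agent agent 4096 Dec  6 22:45 .
drwxr-xr-x 23 root  root  4096 Dec  6 22:45 ..
drwxr-xr-x  2 agent agent 4096 Dec  6 22:45 pics
{'time': 0.0, 'joints': array([ 1.12100088e+00,  5.33458209e-02,  1.61430076e+00,  2.69982413e-05,
        1.47597653e+00, -1.18991033e-01]), 'qd': array([ 1.90550283e-03, -9.00025645e-04,  6.96138836e-05,  9.71349922e-04,
       -4.37442777e-04, -8.70225796e-04]), 'effort': array([ 2.21002258e-03, -3.93668354e+01, -3.70181465e+01, -3.21413415e-05,
        6.87009029e-03,  2.86960915e-05]), 'position': array([0.20273421, 0.59058774, 0.24706578]), 'ee_rot': array([ 1.64650249e-01,  9.86351491e-01, -9.70678231e-04, -2.97745137e-04]), 'ft_force': array([ 1.56397055, -0.37452165,  0.27358263]), 'wrist_torque': array([0.01653551, 0.03570558, 0.04261589]), 'finger_gap': 1.0020087154500883}
top {'fx': 447.93918425545667, 'fy': 447.93918425545667, 'cx': 315.20496481402904, 'cy': 242.39751130193585, 'origin': array([0.32728976, 0.02299797, 1.16561288]), 'attitude': array([-0.69742359,  0.71081173, -0.07195846,  0.05629381])}
side {'fx': 448.51737138860744, 'fy': 448.51737138860744, 'cx': 323.17508858111034, 'cy': 240.2434593274404, 'origin': array([ 0.33674169, -0.76338424,  0.80435407]), 'attitude': array([ 0.90673823, -0.09464536,  0.05223029, -0.40760279])}
{'fx': 399.5875851082173, 'fy': 399.5875851082173, 'cx': 318.9091017666242, 'cy': 234.5719960666418, 'T_tool_cam': array([[-1.46367740e-03, -9.52491989e-01, -3.04560124e-01,
         7.84054951e-02],
       [ 9.99998677e-01, -1.61026507e-03,  2.30132267e-04,
         5.77033595e-04],
       [-7.09621669e-04, -3.04559384e-01,  9.52493086e-01,
        -1.25123952e-01],
       [ 0.00000000e+00,  0.00000000e+00,  0.00000000e+00,
         1.00000000e+00]])}
```

View pics/top0.png

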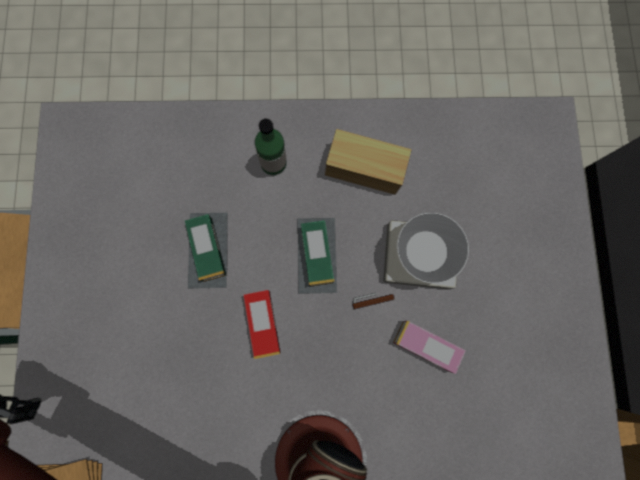

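View pics/side0.png

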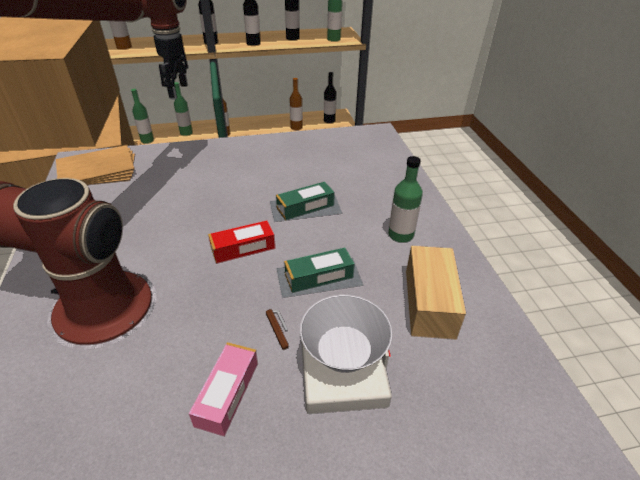

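Top view: green tins at (205,247) and (317,253), brass mouths toward the robot (bottom of the picture). The bowl is at (432,250), the corkscrew at (373,300), the bottle at (271,150) and the wooden box at (368,160). The red tin (262,324) and pink tin (430,347) are the look-alikes.

```bash
cat > h.py <<'E'
import numpy as np, cv2
from scipy.spatial.transform import Rotation as R
def ray(c,uv):
    uv=np.atleast_2d(uv).astype(float)
    d=np.c_[(uv[:,0]-c['cx'])/c['fx'],(uv[:,1]-c['cy'])/c['fy'],np.ones(len(uv))]
    return R.from_quat(c['attitude']).apply(d)
def plane(c,uv,z):
    d=ray(c,uv); o=c['origin']; return o+d*((z-o[2])/d[:,2])[:,None]
def proj(c,P):
    q=R.from_quat(c['attitude']).inv().apply(np.atleast_2d(P)-c['origin'])
    return np.c_[c['fx']*q[:,0]/q[:,2]+c['cx'],c['fy']*q[:,1]/q[:,2]+c['cy']]
def cloud(c,d):
    v,u=np.mgrid[:480,:640]
    P=c['origin']+ray(c,np.c_[u.ravel(),v.ravel()])*d.ravel()[:,None]
    return P.reshape(480,640,3)
E
python3 - <<'E'
import pickle; from h import *
D=pickle.load(open("d0.pkl","rb"))
c,p,d=D["top"]; P=cloud(c,d); hsv=cv2.cvtColor(p,cv2.COLOR_RGB2HSV)
print("bench z",np.median(P[300:350,100:200,2]))
for n,(u0,u1,v0,v1),zl in [("tinL",(175,235,205,290),(.04,.06)),("tinR",(290,345,210,295),(.04,.06)),("box",(315,420,125,200),(.08,.1)),("bottle",(245,295,110,180),(.1,.25)),("cork",(345,400,285,312),(.008,.03)),("bowl rim",(380,480,205,295),(.13,.145)),("scale",(380,480,205,295),(.04,.05)),("pink",(390,470,315,375),(.04,.06)),("red",(235,285,285,362),(.04,.06))]:
    Q=P[v0:v1,u0:u1].reshape(-1,3); m=(Q[:,2]>zl[0])&(Q[:,2]<zl[1]); Q=Q[m]
    rc=cv2.minAreaRect((Q[:,:2]*1000).astype(np.float32))
    bp=cv2.boxPoints(rc)
    e=[bp[1]-bp[0],bp[2]-bp[1]]; L=max(e,key=np.linalg.norm)
    print(n,m.sum(),"ctr",np.round(rc[0],1),"size",np.round(rc[1],1),"long-axis deg",round(np.degrees(np.arctan2(L[1],L[0])),1),"z",np.round(np.median(Q[:,2]),4))
E
```

```text
bench z 2.8245866593001878e-05
tinL 1576 ctr [527.1 276.8] size [159.8  63.4] long-axis deg 14.8 z 0.0504
tinR 1518 ctr [507.9  -8.3] size [159.2  62.3] long-axis deg 7.3 z 0.0506
box 3014 ctr [ 744.1 -143.6] size [200.1 102.6] long-axis deg 73.3 z 0.091
bottle 992 ctr [756.7 103. ] size [62.5 71.5] long-axis deg -74.0 z 0.1648
cork 318 ctr [ 386.1 -151.1] size [ 36.1 107.5] long-axis deg -88.1 z 0.0137
bowl rim 633 ctr [ 500.7 -277.2] size [168.  165.2] long-axis deg 89.2 z 0.1352
scale 1132 ctr [ 499.5 -276.6] size [180.  159.2] long-axis deg 83.0 z 0.0452
pink 1697 ctr [ 268.1 -281.5] size [159.2  62.6] long-axis deg 61.5 z 0.0505
red 1689 ctr [332.3 132.3] size [158.1  62.6] long-axis deg 10.1 z 0.0502
```

```bash
cat >> h.py <<'E'
def pose(s):
    r=R.from_quat(s['ee_rot']).as_matrix(); return np.array(s['position']),np.degrees(np.arctan2(r[1,0],r[0,0])),r
def plan(p,yaw,tp,tyaw,n,g):
    """rows from p,yaw to tp,tyaw in n rows, tool z straight down; world yaw turn = -spin; shift before turn"""
    p=np.array(p,float);tp=np.array(tp,float); rows=[]
    for i in range(n):
        k=n-i; d=(tp-p)/k*1000; dy=(tyaw-yaw)/k
        a=np.radians(yaw); X=np.array([np.cos(a),np.sin(a),0]);Y=np.array([np.sin(a),-np.cos(a),0]);Z=np.array([0,0,-1.])
        v=np.round([d@X,d@Y,d@Z],0); sp=round(-dy,1)
        p=p+(v[0]*X+v[1]*Y+v[2]*Z)/1000; yaw=yaw-sp
        rows+=[int(v[0]),int(v[1]),int(v[2]),sp,g]
    print(rows); print("end",np.round(p,4),round(yaw,2))
E
python3 - <<'E'
from h import *; from plant import status
s=status.read_state(); p,y,r=pose(s); print(p,y)
plan(p,y,[.5625,-.001,.16],7.3,20,1)
E
```

```text
[0.20276257 0.59062701 0.2471769 ] 161.04479831374223
[-27, -22, 4, np.float64(7.7), 1, -29, -18, 4, np.float64(7.7), 1, -32, -14, 4, np.float64(7.7), 1, -33, -10, 4, np.float64(7.7), 1, -34, -5, 4, np.float64(7.7), 1, -35, -1, 4, np.float64(7.7), 1, -34, 4, 5, np.float64(7.7), 1, -34, 8, 4, np.float64(7.7), 1, -32, 13, 5, np.float64(7.7), 1, -30, 17, 4, np.float64(7.7), 1, -28, 21, 5, np.float64(7.7), 1, -25, 24, 4, np.float64(7.7), 1, -21, 28, 5, np.float64(7.7), 1, -17, 30, 4, np.float64(7.7), 1, -13, 32, 5, np.float64(7.7), 1, -8, 34, 4, np.float64(7.6), 1, -4, 34, 5, np.float64(7.7), 1, 0, 35, 4, np.float64(7.6), 1, 5, 34, 5, np.float64(7.7), 1, 10, 33, 4, np.float64(7.6), 1]
end [ 0.5626 -0.0011  0.1602] 7.34
```

>>> {"fn": "jog_arm", "kwargs": {"moves": [-27, -22, 4, 7.7, 1, -29, -18, 4, 7.7, 1, -32, -14, 4, 7.7, 1, -33, -10, 4, 7.7, 1, -34, -5, 4, 7.7, 1, -35, -1, 4, 7.7, 1, -34, 4, 5, 7.7, 1, -34, 8, 4, 7.7, 1, -32, 13, 5, 7.7, 1, -30, 17, 4, 7.7, 1]}}

```text
time: 1.1
position: [0.3834, 0.2944, 0.2056]
ee_rot: [0.745, 0.667, -0.0, -0.0]
ft_force: [0.6, -0.4, -0.0]
finger_gap: 0.999
```

>>> {"fn": "jog_arm", "kwargs": {"moves": [-28, 21, 5, 7.7, 1, -25, 24, 4, 7.7, 1, -21, 28, 5, 7.7, 1, -17, 30, 4, 7.7, 1, -13, 32, 5, 7.7, 1, -8, 34, 4, 7.6, 1, -4, 34, 5, 7.7, 1, 0, 35, 4, 7.6, 1, 5, 34, 5, 7.7, 1, 10, 33, 4, 7.6, 1]}}

```text
time: 2.1
position: [0.5629, -0.002, 0.1604]
ee_rot: [0.998, 0.061, -0.001, -0.0]
ft_force: [0.4, -0.1, 0.6]
finger_gap: 0.996
```

Run:
```python
from h import *; from plant import status,vision
s=status.read_state(); p,y,r=pose(s); print(s['time'],p,y,r[:,2])
c=vision.calibration('wrist'); im,d=vision.read_camera('wrist'); cv2.imwrite('pics/w1.png',im[:,:,::-1])
T=np.eye(4);T[:3,:3]=r;T[:3,3]=p;T=T@c['T_tool_cam']
v,u=np.mgrid[:480,:640]; q=np.stack([(u-c['cx'])/c['fx']*d,(v-c['cy'])/c['fy']*d,d],-1).reshape(-1,3)
P=q@T[:3,:3].T+T[:3,3]; m=(P[:,2]>.042)&(P[:,2]<.058)&(d.ravel()>0)
m&=(np.hypot(P[:,0]-.508,P[:,1]+.008)<.11)
print(m.sum()); print(cv2.minAreaRect((P[m][:,:2]*1000).astype(np.float32)))
plan(p,y,[.5625,-.001,.03],7.3,8,1)
```

```text
2.1 [ 0.56293639 -0.00198438  0.16043953] 7.01488039224236 [-1.15177009e-03  2.36178576e-04 -9.99999309e-01]
20095
((505.30712890625, -5.4498748779296875), (158.7779998779297, 62.639892578125), 6.673669338226318)
[0, 0, 16, np.float64(-0.0), 1, 0, 0, 16, np.float64(-0.0), 1, 0, 0, 16, np.float64(-0.0), 1, 0, 0, 16, np.float64(-0.1), 1, 0, 0, 17, np.float64(-0.0), 1, 0, 0, 16, np.float64(-0.1), 1, 0, -1, 17, np.float64(-0.0), 1, 0, 0, 16, np.float64(-0.1), 1]
end [ 0.5628 -0.001   0.0304] 7.31
```

>>> {"fn": "jog_arm", "kwargs": {"moves": [0, 0, 20, 0, 1, 0, 0, 20, 0, 1, 0, 0, 20, 0, 1, 0, 0, 20, 0, 1, 0, 1, 20, 0, 1, 0, 1, 20, 0, 1, 0, 0, 10, 0, 1, 0, 0, 0, 0, -1, 0, 0, 0, 0, -1, 0, 0, 0, 0, -1, 0, 0, 0, 0, -1], "newtons": 20}}

```text
time: 3.25
position: [0.5637, -0.0026, 0.0321]
ee_rot: [0.998, 0.064, 0.001, 0.0]
ft_force: [-0.5, 0.4, -2.4]
finger_gap: 0.724
```

>>> {"fn": "jog_arm", "kwargs": {"moves": [0, 0, 0, 0, -1, 0, 0, -3, 0, -1, 0, 0, -3, 0, -1, 0, 0, -3, 0, -1, 0, 0, -3, 0, -1, 0, 0, -3, 0, -1]}}

```text
time: 3.85
position: [0.5631, -0.0027, 0.0466]
ee_rot: [0.998, 0.064, 0.0, 0.0]
ft_force: [0.2, 0.0, -2.7]
finger_gap: 0.726
```

Run:
```python
from h import *; from plant import status,vision
s=status.read_state(); p,y,r=pose(s); print(s['time'],p,y,s['ft_force'],s['wrist_torque'],s['finger_gap'])
im,d=vision.read_camera('side'); cv2.imwrite('pics/s1.png',cv2.resize(im[130:400,200:520,::-1],None,fx=2,fy=2))
```

```text
3.85 [ 0.56314451 -0.00266093  0.04661383] 7.345941199158437 [ 0.23795307  0.02715869 -2.74510348] [ 0.01949151 -0.14508474 -0.03537209] 0.7261070333218159
```

View pics/s1.png

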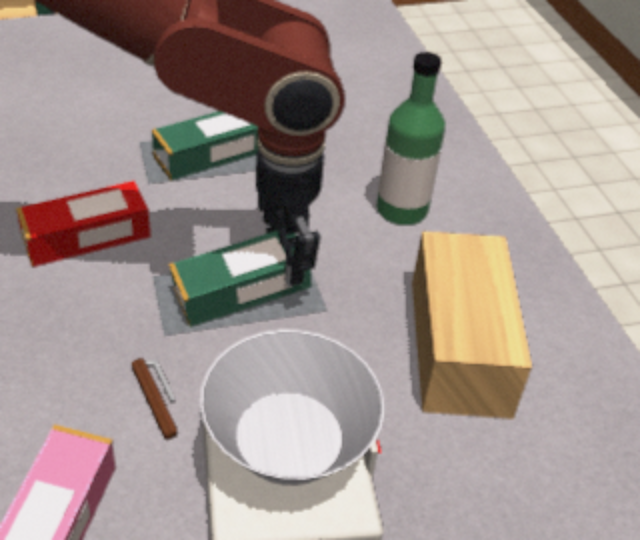

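```bash
cat >> h.py <<'E'
def tintilt(cam,yaw_closed,gp,save=None):
    """slope (deg, + = mouth down) of the green top from depth; gp = grip xy, yaw_closed = tin +x direction deg"""
    from plant import vision
    c=vision.calibration(cam); im,d=vision.read_camera(cam); P=cloud(c,d)
    if save: cv2.imwrite(save,im[:,:,::-1])
    hsv=cv2.cvtColor(im,cv2.COLOR_RGB2HSV)
    g=(hsv[...,0]>60)&(hsv[...,0]<95)&(hsv[...,1]>80)&(d>0)
    a=np.radians(yaw_closed); s=(P[...,0]-gp[0])*np.cos(a)+(P[...,1]-gp[1])*np.sin(a); t=-(P[...,0]-gp[0])*np.sin(a)+(P[...,1]-gp[1])*np.cos(a)
    m=g&(abs(t)<.04)&(s>-.16)&(s<.04)
    S=s[m];Z=P[...,2][m]; xs=[];zs=[]
    for b in np.arange(-.16,.04,.008):
        k=(S>=b)&(S<b+.008)
        if k.sum()>8: xs.append(np.median(S[k])); zs.append(np.percentile(Z[k],85))
    xs=np.array(xs);zs=np.array(zs)
    print(cam,m.sum(),np.round(xs*1000).astype(int).tolist(),np.round(zs*1000,1).tolist())
    k=np.ones(len(xs),bool)
    for _ in range(3):
        f=np.polyfit(xs[k],zs[k],1); k=abs(np.polyval(f,xs)-zs)<.003
        if k.sum()<4: break
    print("tilt deg",round(np.degrees(np.arctan(f[0])),2),"top z at grip",round(f[1],4),k.sum())
E
python3 - <<'E'
from h import *
for c in ('top','side'): tintilt(c,7.3,(.563,-.002))
E
```

```text
top 16 [] []Traceback (most recent call last):
  File "<stdin>", line 2, in <module>
  File "h.py", line 45, in tintilt
    f=np.polyfit(xs[k],zs[k],1); k=abs(np.polyval(f,xs)-zs)<.003
    raise TypeError("expected non-empty vector for x")
TypeError: expected non-empty vector for x
```

```bash
sed -i 's/hsv\[...,1\]>80/hsv[...,1]>60/' h.py
python3 - <<'E'
from h import *
tintilt('side',7.3,(.563,-.002))
E
```

```text
side 1132 [-129, -124, -116, -108, -100, -92, -84, -77, -68, -60, -52, -44, -36, -28, -20, -12, -4, 4, 13, 19] [49.8, 51.1, 51.9, 52.9, 54.1, 55.2, 55.5, 56.2, 56.9, 58.3, 58.5, 59.8, 62.2, 61.8, 63.4, 117.7, 112.2, 64.0, 65.2, 63.1]
tilt deg 6.14 top z at grip 0.0645 17
```

>>> {"fn": "jog_arm", "kwargs": {"moves": [0, 0, -2, 0, -1, 0, 0, -2, 0, -1, 0, 0, 0, 0, -1]}}

```text
time: 4.3
position: [0.5632, -0.0027, 0.0506]
ee_rot: [0.998, 0.064, 0.0, 0.0]
ft_force: [0.7, 0.2, -1.3]
finger_gap: 0.725
```

>>> {"fn": "jog_arm", "kwargs": {"moves": [0, 0, 0, 0, -1, 0, 0, 0, 0, -1, 0, 0, -5, 0, -1, 0, 0, -10, 0, -1, 0, 0, -15, 0, -1, 0, 0, -15, 0, -1, 0, 0, -10, 0, -1, 0, 0, -5, 0, -1, 0, 0, 0, 0, -1, 0, 0, 0, 0, -1], "newtons": 110}}

```text
time: 5.3
position: [0.5628, -0.0026, 0.11]
ee_rot: [0.998, 0.064, -0.0, -0.0]
ft_force: [-0.4, 0.8, -3.6]
finger_gap: 0.712
```

Run:
```python
from h import *; from plant import status,vision
tintilt('side',7.3,(.563,-.002),'pics/s2.png')
for i in range(5):
    s=status.read_state(); p,y,r=pose(s); print(s['time'],p,y,s['ft_force'],s['wrist_torque'],s['finger_gap'])
    vision.read_camera('wrist')
```

```text
side 1239 [-130, -124, -116, -108, -100, -92, -84, -77, -68, -60, -52, -44, -37, -28, -20, -12, -4, 2, 12, 19] [109.1, 110.3, 110.9, 112.4, 113.4, 114.3, 115.6, 116.5, 117.9, 118.9, 120.0, 121.0, 122.5, 123.3, 163.2, 150.4, 149.4, 128.5, 128.8, 107.3]
tilt deg 8.02 top z at grip 0.1274 16
5.35 [ 0.56251509 -0.00257452  0.10954877] 7.345630285709347 [ 0.03214567 -1.15024944 -3.12860076] [-0.03055623 -0.21217813 -0.0042109 ] 0.7071169669021368
5.4 [ 0.56243717 -0.00257502  0.10936238] 7.344215098481253 [ 0.6646912   1.15748532 -3.25433375] [ 0.01443968 -0.26979374 -0.03984753] 0.7121079802648614
5.45 [ 0.56249303 -0.00257151  0.10936642] 7.346570963629252 [-0.55424504 -0.15895411 -2.95315408] [ 0.0334077 -0.2410792  0.033828 ] 0.7084249184458822
5.5 [ 0.56254215 -0.00259016  0.10939976] 7.344238501711125 [ 0.34451042 -0.73482598 -3.48588969] [ 0.01971999 -0.20777765  0.02489038] 0.7126666309233083
5.55 [ 0.56263221 -0.0025872   0.10951044] 7.344536944329179 [-0.00744914  0.59683046 -3.24160946] [ 0.06786665 -0.20326168  0.01668695] 0.7096280557146379
```

```bash
cat >> h.py <<'E'
def ft(n=12):
    from plant import status,vision
    F=[];M=[]
    for i in range(n):
        vision.read_camera('wrist'); s=status.read_state(); F.append(s['ft_force']);M.append(s['wrist_torque'])
    p,y,_=pose(s); F=np.array(F);M=np.array(M)
    print(s['time'],np.round(p,4),round(y,2),"F",F.mean(0).round(3),"M",M.mean(0).round(4),"sem",(F.std(0)/n**.5).round(3),(M.std(0)/n**.5).round(4))
    a=np.radians(y); print("M about tin y",round(M.mean(0)@[-np.sin(a),np.cos(a),0],4))
E
python3 - <<'E'
from h import *; ft(12)
E
```

```text
6.2 [ 0.5631 -0.0026  0.1104] 7.35 F [ 0.275 -0.027 -3.199] M [ 0.0348 -0.2198 -0.012 ] sem [0.126 0.167 0.126] [0.0097 0.0064 0.0082]
M about tin y -0.2224
```

>>> {"fn": "jog_arm", "kwargs": {"moves": [0, 0, 15, 0, -1, 0, 0, 20, 0, -1, 0, 0, 15, 0, -1, 0, 0, 5, 0, -1]}}

```text
time: 6.6
position: [0.561, -0.0024, 0.0521]
ee_rot: [0.998, 0.064, -0.003, -0.001]
ft_force: [-0.5, 0.0, -3.7]
finger_gap: 0.708
```

>>> {"fn": "jog_arm", "kwargs": {"moves": [0, 0, 4, 0, -1, 0, 0, 5, 0, -1, 0, 0, 5, 0, -1, 0, 0, 5, 0, -1, 0, 0, 5, 0, -1, 0, 0, 0, 0, -1, 0, 0, 0, 0, 1, 0, 0, 0, 0, 1, 0, 0, 0, 0, 1], "newtons": 20}}

```text
time: 7.5
position: [0.5623, -0.0026, 0.0305]
ee_rot: [0.998, 0.064, -0.001, -0.0]
ft_force: [0.5, -0.2, -0.0]
finger_gap: 1.004
```

Run:
```python
from h import *; from plant import status
tintilt('side',7.3,(.563,-.002))
s=status.read_state(); p,y,r=pose(s);print(p,y,s['ft_force'],s['finger_gap'])
```

```text
side 1040 [-131, -124, -116, -108, -100, -92, -84, -77, -68, -59, -51, -44, -36, -28, -20, -12, -5, 12] [40.8, 50.0, 49.5, 49.8, 50.0, 49.9, 50.0, 50.1, 50.4, 49.6, 50.0, 50.1, 51.1, 50.0, 49.9, 51.4, 85.8, 155.8]
tilt deg 18.73 top z at grip 0.079 3
[ 0.56239983 -0.00260536  0.03060776] 7.347444575747647 [ 0.19553736 -0.17800457 -0.35852166] 0.9956999060127971
```

>>> {"fn": "jog_arm", "kwargs": {"moves": [-25, 0, 0, 0, 1, -30, 0, 0, 0, 1, -30, 0, 0, 0, 1, -25, 0, 0, 0, 1, 0, 0, 0, 0, -1, 0, 0, 0, 0, -1, 0, 0, 0, 0, -1, 0, 0, 0, 0, -1, 0, 0, 0, 0, -1, 0, 0, -4, 0, -1, 0, 0, -4, 0, -1]}}

```text
time: 8.65
position: [0.4538, -0.0166, 0.0392]
ee_rot: [0.998, 0.064, -0.001, -0.0]
ft_force: [-0.6, -1.3, -2.6]
finger_gap: 0.717
```

>>> {"fn": "jog_arm", "kwargs": {"moves": [0, 0, -4, 0, -1, 0, 0, -4, 0, -1, 0, 0, -4, 0, -1, 0, 0, 0, 0, -1]}}

```text
time: 9.05
position: [0.4546, -0.0168, 0.0522]
ee_rot: [0.998, 0.064, 0.001, 0.0]
ft_force: [0.1, 0.1, -2.3]
finger_gap: 0.724
```

>>> {"fn": "jog_arm", "kwargs": {"moves": [0, 0, 0, 0, -1, 0, 0, 0, 0, -1, 0, 0, -5, 0, -1, 0, 0, -10, 0, -1, 0, 0, -10, 0, -1, 0, 0, -5, 0, -1, 0, 0, 0, 0, -1, 0, 0, 0, 0, -1, 0, 0, 0, 0, -1], "newtons": 110}}

```text
time: 9.95
position: [0.4536, -0.0166, 0.0809]
ee_rot: [0.998, 0.064, -0.0, -0.0]
ft_force: [-1.5, 0.0, -3.4]
finger_gap: 0.71
```

Run:
```python
from h import *; from plant import status
tintilt('side',7.3,(.563,-.002),'pics/s3.png')
ft(14)
```

```text
side 985 [-132, -124, -118, -109, -98, -92, -84, -76, -68, -60, -52, -44, -37, -28, -20, -12, -4, 4, 12, 19] [88.7, 99.7, 100.4, 98.5, 91.5, 145.0, 96.7, 98.4, 98.9, 99.4, 98.7, 98.9, 99.4, 98.5, 99.5, 98.5, 98.7, 99.1, 99.0, 98.4]
tilt deg -0.12 top z at grip 0.0988 17
10.7 [ 0.454  -0.0167  0.0813] 7.35 F [ 2.000e-03 -8.600e-02 -3.473e+00] M [-0.0173  0.1231 -0.0077] sem [0.119 0.092 0.117] [0.0053 0.0081 0.0058]
M about tin y 0.1243
```

>>> {"fn": "jog_arm", "kwargs": {"moves": [0, 0, 15, 0, -1, 0, 0, 20, 0, -1, 0, 0, 10, 0, -1, 0, 0, 5, 0, -1, 0, 0, 0, 0, 1, 0, 0, 0, 0, 1, -6, 0, 0, 0, 1, -6, 0, 0, 0, 1, 0, 0, 0, 0, -1, 0, 0, 0, 0, -1, 0, 0, 0, 0, -1, 0, 0, 0, 0, -1], "newtons": 20}}

```text
time: 11.9
position: [0.442, -0.0183, 0.0314]
ee_rot: [0.998, 0.064, -0.0, 0.0]
ft_force: [-1.8, -0.5, 2.3]
finger_gap: 0.722
```

>>> {"fn": "jog_arm", "kwargs": {"moves": [0, 0, 0, 0, -1, 0, 0, -4, 0, -1, 0, 0, -4, 0, -1, 0, 0, -4, 0, -1, 0, 0, -4, 0, -1, 0, 0, -4, 0, -1, 0, 0, 0, 0, -1]}}

```text
time: 12.6
position: [0.4427, -0.0183, 0.0521]
ee_rot: [0.998, 0.064, 0.001, 0.0]
ft_force: [0.5, 0.8, -3.1]
finger_gap: 0.726
```

Run:
```python
from h import *; from plant import status
tintilt('side',7.3,(.563,-.002),'pics/s4.png')
ft(2)
```

```text
side 968 [-131, -124, -116, -107, -99, -92, -84, -76, -69, -60, -53, -44, -37, -28, -20, -12, -4, 5, 12, 19] [148.2, 114.8, 70.0, 64.2, 62.6, 69.7, 70.7, 70.2, 70.6, 70.6, 70.6, 70.3, 69.9, 70.1, 70.9, 70.5, 70.3, 70.4, 70.5, 70.3]
tilt deg -10.93 top z at grip 0.065 3
12.75 [ 0.442  -0.0182  0.0513] 7.35 F [ 0.724  0.274 -2.649] M [-0.0466  0.1575 -0.0125] sem [0.123 0.271 0.331] [0.     0.013  0.0145]
M about tin y 0.1622
```

>>> {"fn": "jog_arm", "kwargs": {"moves": [0, 0, 0, 0, 0.42, 0, 0, 0, 0, 0.42]}}

```text
time: 12.95
position: [0.4419, -0.0182, 0.051]
ee_rot: [0.998, 0.064, -0.0, -0.0]
ft_force: [-0.2, 0.2, -2.3]
finger_gap: 0.724
```

Run:
```python
from h import *; from plant import status
tintilt('side',7.3,(.563,-.002)); print(status.read_state()['finger_gap'])
```

```text
side 958 [-131, -124, -117, -107, -99, -92, -84, -77, -67, -60, -52, -44, -36, -28, -20, -13, -4, 4, 12, 20] [118.1, 112.3, 67.8, 70.3, 65.5, 68.8, 69.2, 69.6, 68.4, 68.9, 69.5, 70.0, 68.3, 68.0, 68.8, 69.2, 68.6, 69.6, 68.9, 68.6]
tilt deg -0.07 top z at grip 0.0689 17
0.7216767460159779
```

>>> {"fn": "jog_arm", "kwargs": {"moves": [0, 0, 0, 0, 0.44, 0, 0, 0, 0, 0.44]}}

```text
time: 13.2
position: [0.4421, -0.0182, 0.0512]
ee_rot: [0.998, 0.064, -0.0, -0.0]
ft_force: [-0.1, -0.8, -3.6]
finger_gap: 0.726
```

Run:
```python
from h import *; from plant import status
tintilt('side',7.3,(.563,-.002)); print(status.read_state()['finger_gap'])
```

```text
side 954 [-132, -124, -116, -107, -99, -92, -84, -77, -69, -60, -52, -43, -36, -28, -20, -12, -4, 4, 12, 19] [126.0, 70.8, 70.4, 75.1, 57.6, 69.5, 69.6, 69.7, 68.4, 69.5, 69.3, 69.0, 69.5, 69.9, 69.2, 69.1, 68.7, 69.5, 69.5, 69.3]
tilt deg -1.38 top z at grip 0.0689 17
0.7236656642306146
```

>>> {"fn": "jog_arm", "kwargs": {"moves": [0, 0, 0, 0, 0.455, 0, 0, 0, 0, 0.455, 0, 0, 0, 0, 0.465, 0, 0, 0, 0, 0.465]}}

```text
time: 13.65
position: [0.4426, -0.0184, 0.0518]
ee_rot: [0.998, 0.064, 0.001, 0.0]
ft_force: [-0.2, 0.8, -0.8]
finger_gap: 0.732
```

Run:
```python
from h import *; from plant import status
tintilt('side',7.3,(.563,-.002)); s=status.read_state(); print(s['finger_gap'],s['wrist_torque'])
```

```text
side 975 [-132, -124, -116, -107, -99, -92, -84, -76, -69, -59, -52, -44, -36, -28, -20, -12, -3, 4, 12, 18] [50.6, 49.1, 25.9, 44.0, 47.5, 49.3, 49.6, 49.8, 50.2, 50.4, 50.1, 50.1, 50.4, 50.2, 49.8, 50.2, 50.0, 49.7, 50.2, 50.0]
tilt deg 0.52 top z at grip 0.0502 18
0.7297748233753747 [-0.00848952  0.02297136 -0.02292428]
```

>>> {"fn": "jog_arm", "kwargs": {"moves": [0, 0, 0, 0, -1, 0, 0, 0, 0, -1, 0, 0, 0, 0, -1, 0, 0, -5, 0, -1, 0, 0, -5, 0, -1, 0, 0, -10, 0, -1, 0, 0, 0, 0, -1, 0, 0, 0, 0, -1]}}

```text
time: 14.5
position: [0.4425, -0.0184, 0.0719]
ee_rot: [0.998, 0.064, 0.001, 0.0]
ft_force: [0.2, -0.4, -2.0]
finger_gap: 0.716
```

Run:
```python
from h import *; from plant import status
tintilt('side',7.3,(.563,-.002)); s=status.read_state(); print(s['finger_gap'],s['wrist_torque'],s['ft_force'],s['position'])
```

```text
side 1021 [-138, -133, -125, -116, -107, -100, -92, -84, -77, -68, -60, -52, -44, -36, -28, -20, -12, -3, 4, 12, 18] [57.5, 66.1, 70.1, 47.0, 61.2, 65.6, 64.8, 64.2, 63.4, 61.2, 60.8, 60.0, 58.1, 57.3, 56.7, 55.0, 53.7, 52.9, 51.8, 50.6, 49.6]
tilt deg -6.62 top z at grip 0.0528 18
0.7160236122486507 [-0.10013473 -0.07299412 -0.10821514] [ 0.3803188   0.35729746 -2.21925112] [ 0.44238752 -0.01836553  0.07162175]
```

>>> {"fn": "jog_arm", "kwargs": {"moves": [0, 0, -3, 0, -1, 0, 0, 0, 0, -1]}}

```text
time: 14.75
position: [0.4421, -0.0183, 0.0745]
ee_rot: [0.998, 0.064, -0.0, -0.0]
ft_force: [-0.3, 0.4, -2.6]
finger_gap: 0.723
```

>>> {"fn": "jog_arm", "kwargs": {"moves": [0, 0, 0, 0, -1, 0, 0, 0, 0, -1, 0, 0, -5, 0, -1, 0, 0, -10, 0, -1, 0, 0, -10, 0, -1, 0, 0, -5, 0, -1, 0, 0, 0, 0, -1, 0, 0, 0, 0, -1], "newtons": 110}}

```text
time: 15.55
position: [0.4421, -0.0183, 0.1045]
ee_rot: [0.998, 0.064, 0.0, 0.0]
ft_force: [-0.6, -0.4, -4.2]
finger_gap: 0.689
```

Run:
```python
from h import *; from plant import status
tintilt('side',7.3,(.563,-.002),'pics/s5.png')
ft(16)
```

```text
side 1096 [-138, -133, -125, -116, -108, -100, -91, -84, -77, -68, -60, -52, -44, -36, -27, -19, -11, -3, 5, 12, 17] [138.2, 103.3, 101.5, 81.4, 95.5, 96.2, 96.6, 94.4, 93.7, 92.1, 91.3, 89.1, 87.2, 85.5, 84.5, 84.1, 82.0, 80.3, 79.2, 77.7, 77.7]
tilt deg -9.8 top z at grip 0.0801 18
16.4 [ 0.4421 -0.0182  0.1043] 7.35 F [ 0.036 -0.187 -3.226] M [-0.0522  0.2814  0.0083] sem [0.132 0.131 0.095] [0.0058 0.0049 0.0071]
M about tin y 0.2858
```

View pics/s5.png

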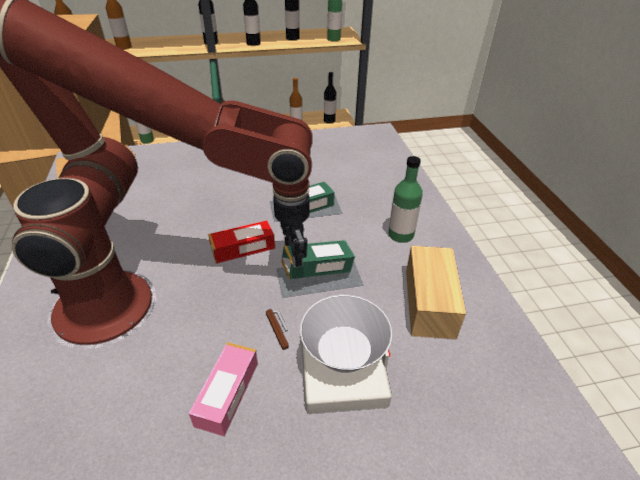

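>>> {"fn": "jog_arm", "kwargs": {"moves": [0, 0, 10, 0, -1, 0, 0, 12, 0, -1, 0, 0, 6, 0, -1]}}

```text
time: 16.7
position: [0.4409, -0.018, 0.0743]
ee_rot: [0.998, 0.064, -0.001, -0.0]
ft_force: [-1.3, -0.7, 0.3]
finger_gap: 0.687
```

>>> {"fn": "jog_arm", "kwargs": {"moves": [0, 0, 3, 0, -1, 0, 0, 5, 0, -1, 0, 0, 5, 0, -1, 0, 0, 5, 0, -1, 0, 0, 5, 0, -1, 0, 0, 2, 0, -1, 0, 0, 0, 0, -1, 0, 0, 0, 0, 1, 0, 0, 0, 0, 1, 0, 0, 0, 0, 1], "newtons": 20}}

```text
time: 17.7
position: [0.4416, -0.0181, 0.0506]
ee_rot: [0.998, 0.064, -0.001, -0.0]
ft_force: [0.9, 0.2, 0.3]
finger_gap: 1.001
```

Run:
```python
from h import *; from plant import status
tintilt('side',7.3,(.563,-.002),'pics/s6.png')
s=status.read_state(); print(s['time'],s['position'],s['finger_gap'],s['ft_force'])
```

```text
side 939 [-132, -125, -117, -107, -99, -92, -84, -76, -69, -59, -51, -44, -36, -28, -20, -12, -4, 4, 12, 20] [41.2, 49.7, 23.3, 26.9, 43.9, 48.9, 49.8, 49.8, 48.8, 50.1, 49.7, 50.3, 49.9, 49.4, 49.7, 49.7, 50.0, 50.2, 49.9, 49.7]
tilt deg 2.9 top z at grip 0.0506 15
17.75 [ 0.44160063 -0.01811634  0.05062037] 0.995932835892196 [0.27862644 0.01863181 0.17104427]
```

View pics/s6.png

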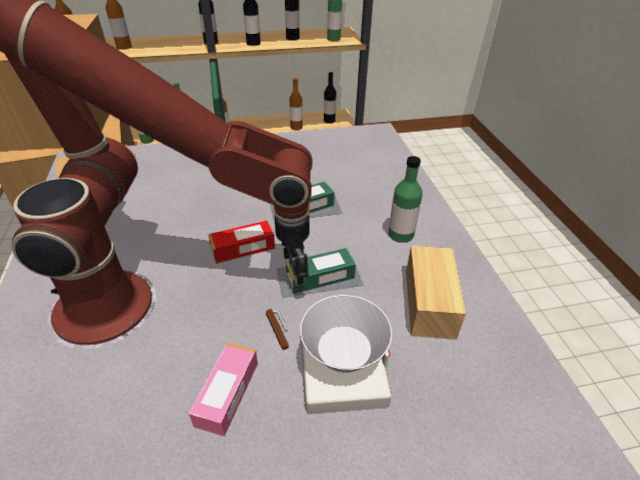

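>>> {"fn": "jog_arm", "kwargs": {"moves": [20, 0, 0, 0, 1, 35, 0, 0, 0, 1, 35, 0, 0, 0, 1, 25, 0, 0, 0, 1, 15, 0, 0, 0, 1, 0, 0, 0, 0, -1, 0, 0, 0, 0, -1, 0, 0, 0, 0, -1, 0, 0, 0, 0, -1, 0, 0, 0, 0, -1]}}

```text
time: 18.75
position: [0.5698, -0.0016, 0.0506]
ee_rot: [0.998, 0.064, -0.001, -0.0]
ft_force: [-0.8, 0.4, -3.3]
finger_gap: 0.716
```

>>> {"fn": "jog_arm", "kwargs": {"moves": [0, 0, -4, 0, -1, 0, 0, -4, 0, -1, 0, 0, -4, 0, -1, 0, 0, -4, 0, -1, 0, 0, -4, 0, -1, 0, 0, -2, 0, -1, 0, 0, 0, 0, -1]}}

```text
time: 19.45
position: [0.5714, -0.0017, 0.0739]
ee_rot: [0.998, 0.064, 0.0, 0.0]
ft_force: [-0.0, 1.0, -2.9]
finger_gap: 0.722
```

Run:
```python
from h import *; from plant import status
tintilt('side',7.3,(.563,-.002),'pics/s7.png')
s=status.read_state(); print(s['time'],s['position'],s['finger_gap'],s['ft_force'])
```

```text
side 1234 [-131, -124, -116, -108, -100, -92, -84, -76, -70, -60, -52, -44, -35, -28, -20, -11, -4, 5, 12, 20] [61.2, 72.6, 72.5, 72.7, 72.4, 72.1, 72.4, 72.8, 72.3, 72.0, 72.0, 72.9, 71.7, 192.6, 146.0, 128.3, 125.8, 73.7, 73.1, 51.5]
tilt deg 14.06 top z at grip 0.1 3
19.5 [ 0.57115849 -0.00162235  0.07352436] 0.7208568423228786 [ 0.62512799 -0.71303144 -2.06962797]
```

>>> {"fn": "jog_arm", "kwargs": {"moves": [0, 0, 4, 0, -1, 0, 0, 4, 0, -1, 0, 0, 4, 0, -1, 0, 0, -13, 0, -1, 0, 0, 0, 0, -1, 0, 0, 0, 0, -1]}}

```text
time: 20.1
position: [0.572, -0.0018, 0.0756]
ee_rot: [0.998, 0.064, 0.001, 0.0]
ft_force: [-0.8, 0.5, -4.0]
finger_gap: 0.717
```

Run:
```python
from h import *; from plant import status
tintilt('side',7.3,(.563,-.002),'pics/s8.png')
s=status.read_state(); print(s['time'],s['position'],s['finger_gap'],s['ft_force'])
```

```text
side 1218 [-130, -123, -116, -108, -100, -92, -84, -76, -70, -60, -52, -44, -37, -28, -20, -12, -4, 5, 12, 20] [57.8, 69.2, 69.4, 69.6, 70.2, 70.6, 71.2, 71.6, 71.6, 71.4, 72.0, 71.8, 72.6, 74.2, 74.5, 73.5, 108.0, 74.7, 74.6, 71.4]
tilt deg 2.43 top z at grip 0.0744 17
20.15 [ 0.57158396 -0.00169433  0.07512489] 0.7178158685906828 [ 0.12267615 -0.36020778 -2.15550933]
```

>>> {"fn": "jog_arm", "kwargs": {"moves": [0, 0, 5, 0, -1, 0, 0, 5, 0, -1, 0, 0, -9, 0, -1, 0, 0, 0, 0, -1, 0, 0, 0, 0, -1]}}

```text
time: 20.65
position: [0.5716, -0.0017, 0.0741]
ee_rot: [0.998, 0.064, 0.001, 0.0]
ft_force: [0.5, 0.7, -3.0]
finger_gap: 0.719
```

Run:
```python
from h import *; from plant import status
tintilt('side',7.3,(.563,-.002),'pics/s9.png')
ft(3)
```

```text
side 1217 [-129, -123, -116, -108, -100, -92, -84, -76, -70, -60, -52, -44, -36, -28, -20, -12, -4, 5, 12, 20] [51.9, 63.6, 64.3, 64.8, 65.0, 65.7, 66.2, 66.9, 67.3, 67.7, 67.8, 69.4, 69.6, 172.7, 70.7, 125.4, 119.9, 73.2, 73.2, 51.5]
tilt deg 4.09 top z at grip 0.0723 15
20.85 [ 0.571  -0.0016  0.0733] 7.35 F [-0.381 -0.099 -2.915] M [ 0.0278 -0.1277  0.0017] sem [0.412 0.167 0.104] [0.0278 0.0112 0.0084]
M about tin y -0.1302
```

Run:
```python
from h import *; from plant import status
s=status.read_state(); p,y,r=pose(s)
plan(p,y,[.59,-.06,.235],10,12,-1); plan([.59,-.06,.235],10,[.6175,-.234,.235],20,12,-1)
```

```text
[1, 5, -13, np.float64(-0.2), -1, 1, 5, -14, np.float64(-0.2), -1, 1, 5, -13, np.float64(-0.2), -1, 1, 5, -14, np.float64(-0.2), -1, 1, 5, -13, np.float64(-0.2), -1, 1, 5, -14, np.float64(-0.2), -1, 1, 5, -13, np.float64(-0.2), -1, 1, 5, -14, np.float64(-0.3), -1, 1, 5, -13, np.float64(-0.2), -1, 0, 5, -14, np.float64(-0.3), -1, 1, 5, -13, np.float64(-0.2), -1, 0, 6, -14, np.float64(-0.3), -1]
end [ 0.59   -0.0605  0.2353] 10.05
[0, 15, 0, -0.8, -1, 0, 15, 0, -0.8, -1, -1, 15, 0, -0.8, -1, -1, 15, 0, -0.8, -1, -1, 14, 0, -0.8, -1, -1, 15, 0, -0.9, -1, -2, 14, 0, -0.8, -1, -2, 14, 0, -0.9, -1, -2, 15, 0, -0.8, -1, -2, 14, 0, -0.9, -1, -2, 15, 0, -0.8, -1, -3, 14, 0, -0.9, -1]
end [ 0.6173 -0.234   0.235 ] 20.0
```

>>> {"fn": "jog_arm", "kwargs": {"moves": [0, 0, 0, 0, -1, 0, 0, 0, 0, -1, 1, 5, -10, -0.2, -1, 1, 5, -17, -0.2, -1, 1, 5, -20, -0.3, -1, 1, 8, -22, -0.3, -1, 1, 8, -22, -0.3, -1, 1, 8, -22, -0.3, -1, 1, 8, -20, -0.3, -1, 1, 8, -17, -0.3, -1, 1, 5, -10, -0.3, -1], "newtons": 110}}

```text
time: 21.95
position: [0.5896, -0.0606, 0.2359]
ee_rot: [0.996, 0.086, 0.001, 0.001]
ft_force: [1.1, -1.2, -2.9]
finger_gap: 0.687
```

>>> {"fn": "jog_arm", "kwargs": {"moves": [0, 10, 0, -0.8, -1, 0, 15, 0, -0.8, -1, -1, 15, 0, -0.8, -1, -1, 16, 0, -0.8, -1, -1, 16, 0, -0.8, -1, -1, 16, 0, -0.9, -1, -2, 16, 0, -0.8, -1, -2, 16, 0, -0.9, -1, -2, 15, 0, -0.8, -1, -2, 15, 0, -0.9, -1, -2, 10, 0, -0.8, -1, -3, 9, 0, -0.9, -1]}}

```text
time: 23.15
position: [0.6134, -0.2286, 0.2319]
ee_rot: [0.985, 0.173, -0.001, -0.001]
ft_force: [-0.1, 0.1, -3.0]
finger_gap: 0.683
```

Run:
```python
from h import *; from plant import status
s=status.read_state(); p,y,r=pose(s); print(s['time'],p,y)
tintilt('side',y,p[:2],'pics/s10.png'); ft(4)
a=np.radians(y); print("bowl ctr along/across", (np.array([.5005,-.277])-p[:2])@[np.cos(a),np.sin(a)], (np.array([.5005,-.277])-p[:2])@[-np.sin(a),np.cos(a)])
plan(p,y,[.6175,-.234,.235],20,2,-1)
```

```text
23.15 [ 0.61337796 -0.2285601   0.23191959] 19.903280722432594
side 2193 [-138, -131, -124, -116, -108, -100, -92, -84, -78, -68, -60, -52, -45, -36, -28, -20, -12, -3, 4, 11] [205.5, 217.7, 218.3, 219.1, 219.8, 220.7, 221.3, 221.9, 222.5, 223.6, 224.1, 225.4, 225.6, 356.9, 227.4, 228.4, 242.5, 229.8, 230.5, 230.9]
tilt deg 12.24 top z at grip 0.2444 6
23.4 [ 0.6137 -0.2275  0.2331] 19.86 F [-0.223  0.339 -3.213] M [ 0.0747 -0.2318 -0.0312] sem [0.149 0.202 0.217] [0.0083 0.0128 0.0097]
M about tin y -0.2434
bowl ctr along/across -0.12262616068425497 -0.007119090671510641
[1, 3, -2, np.float64(-0.0), -1, 1, 4, -1, np.float64(-0.1), -1]
end [ 0.6176 -0.2345  0.2349] 20.0
```

View pics/s10.png

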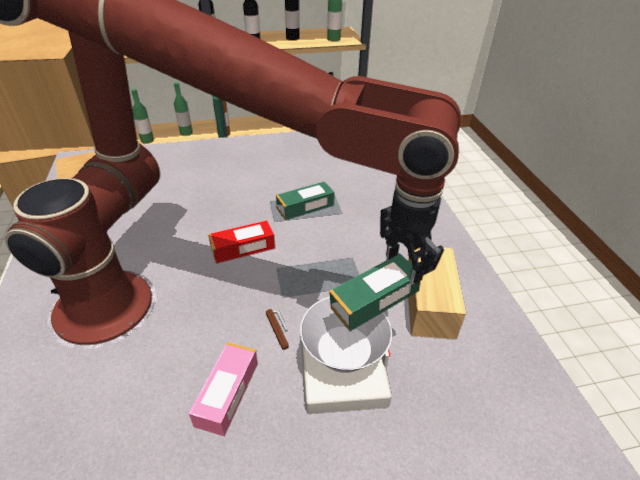

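>>> {"fn": "jog_arm", "kwargs": {"moves": [4, 3, -5, 0, -1, 5, 4, -7, 0, -1, 0, 0, 0, 0, -1]}}

```text
time: 23.7
position: [0.6262, -0.2318, 0.2476]
ee_rot: [0.985, 0.173, 0.002, 0.001]
ft_force: [0.2, -0.3, -2.4]
finger_gap: 0.69
```

>>> {"fn": "jog_arm", "kwargs": {"moves": [0, 0, 0, 0, -1, 0, 0, 0, 0, -1, 0, 0, 0, 0, -1], "newtons": 20}}

```text
time: 24.0
position: [0.6244, -0.2314, 0.2449]
ee_rot: [0.985, 0.172, -0.0, -0.0]
ft_force: [0.2, -0.0, -2.9]
finger_gap: 0.688
```

```bash
cat > chk.py <<'E'
import sys
from h import *; from plant import status
s=status.read_state(); p,y,r=pose(s); print(s['time'],p.round(4),round(y,2),s['finger_gap'])
tintilt('side',y,p[:2],sys.argv[1]); s=status.read_state();print(s['ft_force'].round(2),s['wrist_torque'].round(3))
E
python3 chk.py pics/s11.png
```

```text
24.0 [ 0.6244 -0.2314  0.2449] 19.85 0.6884428737312664
side 2235 [-138, -131, -124, -116, -108, -100, -92, -84, -78, -68, -60, -53, -44, -36, -28, -20, -12, -3, 3, 11] [219.2, 230.8, 231.0, 232.2, 232.7, 233.7, 234.4, 234.9, 235.5, 236.5, 237.5, 238.1, 238.5, 363.3, 240.8, 242.1, 306.1, 242.7, 243.3, 244.1]
tilt deg 5.49 top z at grip 0.2432 17
[-1.56  0.64 -2.92] [ 0.022 -0.147 -0.002]
```

View pics/s11.png

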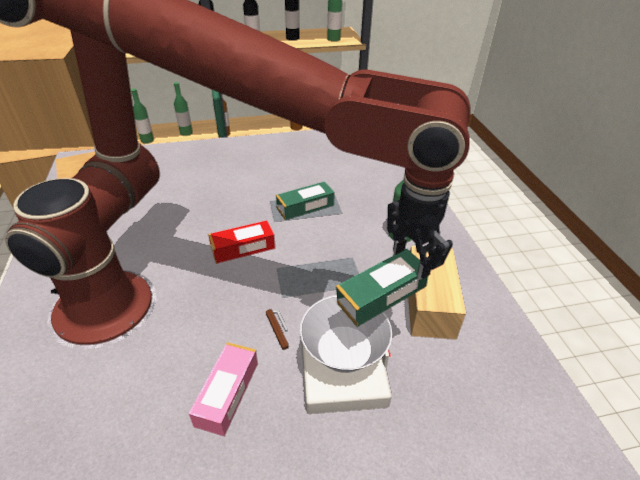

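>>> {"fn": "jog_arm", "kwargs": {"moves": [0, 0, 0, 0, 0.4, 0, 0, 0, 0, 0.4]}}

```text
time: 24.25
position: [0.6245, -0.2315, 0.2452]
ee_rot: [0.985, 0.172, -0.0, -0.0]
ft_force: [0.3, 0.5, -3.2]
finger_gap: 0.701
```

```bash
python3 chk.py pics/s12.png
```

```text
24.25 [ 0.6245 -0.2315  0.2452] 19.84 0.7013625383698305
side 2229 [-138, -132, -124, -116, -108, -100, -92, -84, -78, -68, -60, -52, -44, -36, -28, -19, -12, -3, 4, 11] [219.9, 231.1, 231.8, 232.7, 233.4, 234.1, 234.9, 235.4, 236.4, 237.2, 238.1, 239.1, 239.1, 241.1, 241.0, 241.9, 301.1, 243.6, 244.0, 244.9]
tilt deg 5.51 top z at grip 0.2438 18
[ 0.67  0.87 -3.72] [ 0.08  -0.197  0.02 ]
```

>>> {"fn": "jog_arm", "kwargs": {"moves": [0, 0, 0, 0, 0.42, 0, 0, 0, 0, 0.42]}}

```text
time: 24.5
position: [0.6246, -0.2315, 0.2453]
ee_rot: [0.985, 0.172, -0.0, -0.0]
ft_force: [-0.2, 0.2, -3.2]
finger_gap: 0.712
```

```bash
python3 chk.py pics/s13.png
```

```text
24.5 [ 0.6246 -0.2315  0.2453] 19.85 0.7123589152504686
side 2245 [-138, -131, -124, -116, -108, -100, -92, -84, -78, -68, -60, -52, -44, -37, -28, -20, -12, -3, 4, 11] [221.9, 231.3, 232.1, 233.3, 233.7, 234.5, 235.1, 236.0, 236.6, 237.3, 238.9, 239.5, 239.9, 259.6, 241.8, 243.2, 305.9, 244.0, 244.4, 245.0]
tilt deg 5.61 top z at grip 0.2444 17
[ 1.17 -0.89 -2.8 ] [ 0.07  -0.247 -0.031]
```

>>> {"fn": "jog_arm", "kwargs": {"moves": [0, 0, 0, 0, 0.43, 0, 0, 0, 0, 0.43]}}

```text
time: 24.75
position: [0.6246, -0.2316, 0.2454]
ee_rot: [0.985, 0.172, -0.0, 0.0]
ft_force: [0.6, -0.4, -3.1]
finger_gap: 0.714
```

```bash
python3 chk.py pics/s14.png | tail -2
```

```text
tilt deg 25.21 top z at grip 0.2438 17
[ 0.27  0.51 -3.16] [ 0.016 -0.147  0.034]
```

>>> {"fn": "jog_arm", "kwargs": {"moves": [0, 0, 0, 0, 0.435, 0, 0, 0, 0, 0.435]}}

```text
time: 25.0
position: [0.6247, -0.2315, 0.2455]
ee_rot: [0.985, 0.172, 0.0, 0.0]
ft_force: [0.6, 0.2, -1.3]
finger_gap: 0.717
```

```bash
python3 chk.py pics/s15.png
```

```text
25.0 [ 0.6247 -0.2315  0.2455] 19.85 0.7167266614345889
side 2161 [-100, -92, -84, -76, -68, -61, -52, -44, -35, -28, -20, -12, -2, 4, 11, 21, 28] [165.8, 171.5, 177.6, 183.5, 189.7, 194.6, 200.9, 207.7, 215.4, 221.0, 227.2, 285.5, 240.6, 245.7, 250.7, 222.4, 226.3]
tilt deg 37.68 top z at grip 0.2423 14
[ 0.31 -1.07 -1.77] [ 0.058 -0.086 -0.011]
```

>>> {"fn": "jog_arm", "kwargs": {"moves": [0, 0, 0, 0, -1, 0, 0, 0, 0, -1, 0, 0, 0, 0, -1], "newtons": 60}}

```text
time: 25.35
position: [0.6247, -0.2316, 0.2456]
ee_rot: [0.985, 0.172, 0.0, 0.0]
ft_force: [-0.0, 0.6, -1.0]
finger_gap: 0.7
```

```bash
python3 chk.py pics/s16.png
```

```text
25.35 [ 0.6247 -0.2316  0.2456] 19.85 0.7002898603379228
side 2161 [-105, -100, -92, -84, -76, -68, -61, -53, -44, -36, -28, -19, -11, -2, 4, 11, 20, 27] [160.8, 164.8, 171.0, 176.9, 183.4, 189.5, 194.1, 201.0, 207.0, 214.1, 220.4, 227.0, 301.7, 240.1, 245.4, 250.7, 224.2, 226.9]
tilt deg 37.79 top z at grip 0.242 15
[ 0.85 -0.   -1.05] [ 0.023 -0.06  -0.006]
```

View pics/s16.png

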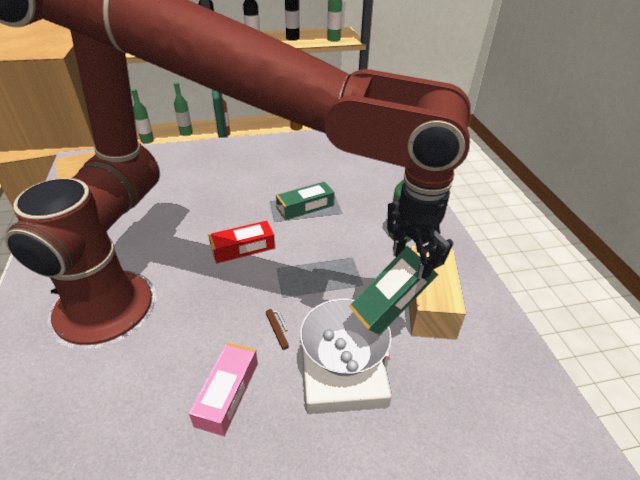

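Run:
```python
from h import *; from plant import status
s=status.read_state(); p,y,r=pose(s)
plan([.6247,-.2316,.290],y,[.515,-.006,.29],7.35,11,-1)
```

```text
[-2, -23, 0, np.float64(1.1), -1, -3, -23, 0, np.float64(1.1), -1, -3, -22, 0, np.float64(1.1), -1, -4, -22, 0, np.float64(1.1), -1, -4, -22, 0, np.float64(1.2), -1, -5, -22, 0, np.float64(1.1), -1, -5, -22, 0, np.float64(1.2), -1, -6, -22, 0, np.float64(1.1), -1, -6, -23, 0, np.float64(1.2), -1, -6, -22, 0, np.float64(1.1), -1, -7, -22, 0, np.float64(1.2), -1]
end [ 0.5149 -0.0062  0.29  ] 7.35
```

>>> {"fn": "jog_arm", "kwargs": {"moves": [0, 0, 0, 0, -1, 0, 0, 0, 0, -1, 0, 0, 0, 0, -1, 0, 0, 0, 0, -1, 0, 0, -8, 0, -1, 0, 0, -15, 0, -1, 0, 0, -15, 0, -1, 0, 0, -7, 0, -1, 0, 0, 0, 0, -1], "newtons": 110}}

```text
time: 26.3
position: [0.6256, -0.232, 0.2936]
ee_rot: [0.985, 0.172, 0.002, 0.001]
ft_force: [-0.1, -0.1, -1.8]
finger_gap: 0.687
```

```bash
python3 chk.py pics/s17.png
```

```text
26.3 [ 0.6256 -0.232   0.2936] 19.85 0.6865760181250051
side 2354 [-99, -92, -84, -76, -68, -61, -52, -44, -36, -28, -20, -12, -3, 4, 12, 20, 27, 34] [211.4, 218.1, 224.0, 229.7, 236.2, 242.0, 247.8, 254.8, 306.6, 268.4, 276.5, 338.9, 287.8, 293.3, 297.9, 271.9, 276.7, 269.4]
tilt deg 30.66 top z at grip 0.283 2
[-0.36  1.14 -1.43] [-0.023 -0.014  0.008]
```

View pics/s17.png

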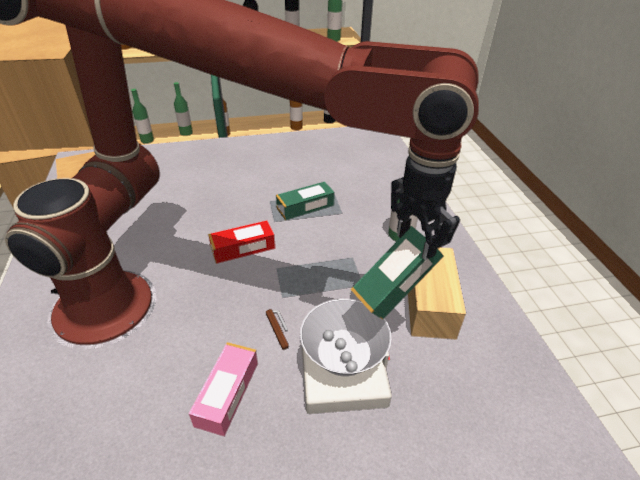

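Four balls rest in the bowl, at (328,336), (340,344), (346,357) and (351,366), and the tin is clear above the rim. Next I take the tin back to its mat.

>>> {"fn": "jog_arm", "kwargs": {"moves": [-2, -12, 0, 1.1, -1, -3, -20, 0, 1.1, -1, -3, -25, 0, 1.1, -1, -4, -27, 0, 1.1, -1, -4, -27, 0, 1.2, -1, -5, -27, 0, 1.1, -1, -5, -27, 0, 1.2, -1, -6, -25, 0, 1.1, -1, -6, -25, 0, 1.2, -1, -6, -18, 0, 1.1, -1, -7, -12, 0, 1.2, -1, 0, 0, 0, 0, -1]}}

```text
time: 27.55
position: [0.5131, -0.0044, 0.2894]
ee_rot: [0.998, 0.065, -0.001, -0.0]
ft_force: [-0.9, -0.7, -0.4]
finger_gap: 0.688
```

>>> {"fn": "jog_arm", "kwargs": {"moves": [0, 0, 15, 0, -1, 0, 0, 25, 0, -1, 0, 0, 30, 0, -1, 0, 0, 30, 0, -1, 0, 0, 25, 0, -1, 0, 0, 20, 0, -1, 0, 0, 12, 0, -1, 0, 0, 3, 0, -1, 0, 0, 0, 0, -1]}}

```text
time: 28.45
position: [0.5146, -0.0063, 0.13]
ee_rot: [0.998, 0.064, -0.0, -0.0]
ft_force: [0.2, -0.2, -1.5]
finger_gap: 0.688
```

```bash
python3 chk.py pics/s18.png
```

```text
28.45 [ 0.5146 -0.0063  0.13  ] 7.32 0.6876343415667093
side 1237 [-100, -92, -84, -76, -68, -61, -52, -44, -36, -28, -20, -12, -3, 3, 13, 20, 28, 35] [48.7, 54.2, 60.2, 66.3, 72.7, 77.2, 83.2, 89.4, 97.9, 103.3, 110.0, 122.9, 123.7, 126.5, 156.6, 125.3, 119.1, 109.7]
tilt deg 36.76 top z at grip 0.123 13
[ 0.63 -0.51 -1.7 ] [-0.062 -0.088  0.03 ]
```

View pics/s18.png

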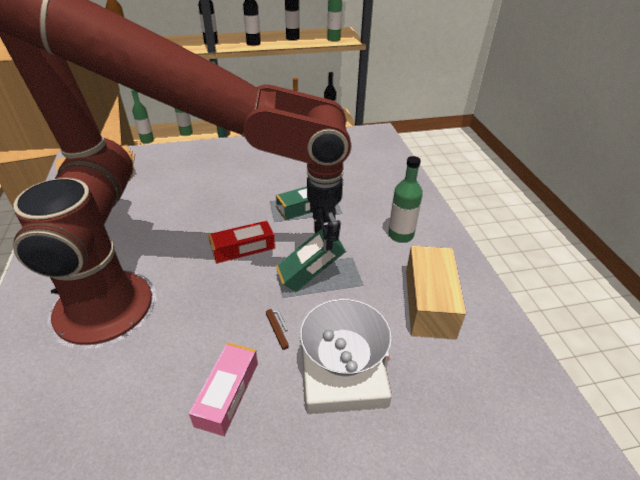

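>>> {"fn": "jog_arm", "kwargs": {"moves": [0, 0, 4, 0, 0.42, 0, 0, 4, 0, 0.42, 4, 0, 3, 0, 0.42, 5, 0, 4, 0, 0.42, 5, 0, 4, 0, 0.42, 5, 0, 5, 0, 0.42, 5, 0, 5, 0, 0.42, 5, 0, 5, 0, 0.42, 0, 0, 0, 0, 0.42], "newtons": 20}}

```text
time: 29.4
position: [0.5429, -0.0022, 0.0947]
ee_rot: [0.998, 0.064, -0.001, -0.0]
ft_force: [0.2, 0.2, 1.4]
finger_gap: 0.708
```

```bash
python3 chk.py pics/s19.png
```

```text
29.4 [ 0.5429 -0.0022  0.0947] 7.36 0.7079610265176457
side 1241 [-123, -116, -108, -100, -92, -84, -76, -69, -60, -52, -44, -36, -28, -20, -12, -4, 4, 13, 20, 25] [51.0, 53.4, 55.6, 58.4, 60.6, 63.7, 66.2, 68.5, 71.6, 73.8, 77.5, 80.2, 83.9, 113.4, 129.1, 92.2, 92.2, 91.4, 75.8, 67.7]
tilt deg 18.73 top z at grip 0.0922 15
[ 0.36 -0.87 -0.22] [-0.071  0.179 -0.006]
```

>>> {"fn": "jog_arm", "kwargs": {"moves": [4, 0, 5, 0, 0.42, 4, 0, 5, 0, 0.42, 4, 0, 6, 0, 0.42, 4, 0, 6, 0, 0.42, 3, 0, 6, 0, 0.42, 3, 0, 6, 0, 0.42, 2, 0, 6, 0, 0.42, 1, 0, 4, 0, 0.42, 0, 0, 0, 0, 0.42]}}

```text
time: 30.35
position: [0.5686, 0.0008, 0.0525]
ee_rot: [0.998, 0.064, 0.0, 0.0]
ft_force: [0.8, 0.2, 2.2]
finger_gap: 0.712
```

```bash
python3 chk.py pics/s20.png
```

```text
30.35 [0.5686 0.0008 0.0525] 7.35 0.7121144867858261
side 1177 [-139, -132, -124, -116, -108, -99, -92, -84, -77, -69, -60, -53, -44, -36, -28, -20, -12, -4, 3, 10] [35.0, 49.8, 50.2, 50.1, 49.5, 50.2, 49.9, 50.5, 49.9, 49.7, 50.6, 50.6, 49.0, 174.7, 50.7, 50.2, 93.2, 50.5, 49.9, 34.4]
tilt deg 0.13 top z at grip 0.0502 16
[0.31 0.16 2.01] [ 0.03   0.014 -0.049]
```

Flat on the bench again. I open the gripper, rise clear and check the scene.

>>> {"fn": "jog_arm", "kwargs": {"moves": [0, 0, 0, 0, 1, 0, 0, 0, 0, 1, 0, 0, 0, 0, 1, 0, 0, 0, 0, 1, 0, 0, -15, 0, 1, 0, 0, -30, 0, 1, 0, 0, -40, 0, 1, 0, 0, -40, 0, 1, 0, 0, -30, 0, 1, 0, 0, 0, 0, 1]}}

```text
time: 31.4
position: [0.5715, 0.0005, 0.2153]
ee_rot: [0.998, 0.064, 0.006, 0.001]
ft_force: [2.1, 0.2, 1.4]
finger_gap: 1.003
```

Run:
```python
from h import *; from plant import status,vision
s=status.read_state(); print(s['time'],s['position'],s['ft_force'])
tintilt('side',7.35,(.5686,.0008),'pics/s21.png')
c=vision.calibration('side'); im,d=vision.read_camera('side'); P=cloud(c,d)
Q=P[290:400,290:400].reshape(-1,3); k=(np.hypot(Q[:,0]-.5005,Q[:,1]+.277)<.092)
print("rim top z pct",np.percentile(Q[k][:,2],[95,98,99.5]))
import pickle
c0,p0,d0=pickle.load(open('d0.pkl','rb'))['side']; P0=cloud(c0,d0); Q0=P0[290:400,290:400].reshape(-1,3);k=(np.hypot(Q0[:,0]-.5005,Q0[:,1]+.277)<.092)
print("start",np.percentile(Q0[k][:,2],[95,98,99.5]))
```

```text
31.4 [5.71459556e-01 5.17791681e-04 2.15284807e-01] [2.09869622 0.15100942 1.36171886]
side 1325 [-139, -132, -124, -116, -108, -100, -92, -84, -77, -68, -60, -52, -44, -36, -29, -20, -12, -4, 4, 11] [36.0, 50.2, 50.2, 50.0, 50.1, 49.8, 49.8, 49.8, 49.2, 49.6, 50.6, 50.4, 50.0, 338.0, 334.5, 295.4, 296.4, 50.3, 49.7, 49.6]
tilt deg 45.36 top z at grip 0.1673 1
rim top z pct [0.12251655 0.12426692 0.1254711 ]
start [0.1343316  0.13627043 0.13732235]
```

View pics/s21.png

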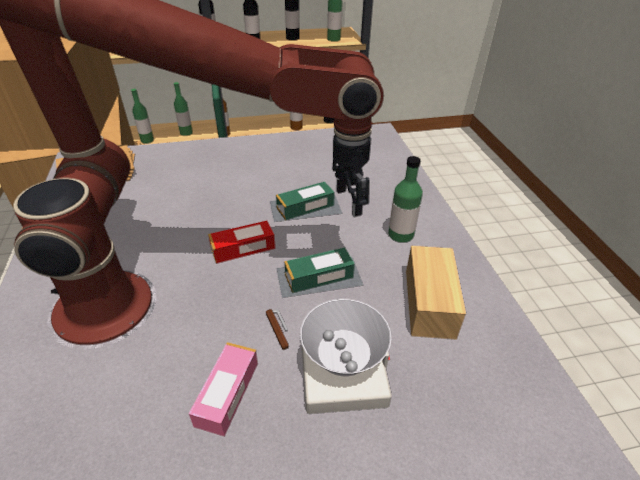

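The picture shows four balls in the bowl, near (340,350). Both green tins stand flat on their mats at (305,202) and (319,270). The bottle, box and corkscrew have not moved. The rim has sunk about 12 mm, which fits four balls. Handing in.

Run:
```python
from plant import r
print(r.close_job())
```

```text
the job is handed in; nothing more can be done
None
```

I poured the four balls of the well-stocked tin into the bowl, set that tin back level on its mat, and handed in at about 31.5 s. I never touched the other tin.

**How I tilted:** The tool can't tilt, so I gripped the tin off-centre with a light grip and let it pivot between the pads. I tightened the grip to hold each tilt and eased it again over the bowl to pour.

**Which tin:** I tilted the tin nearest the bowl 8° mouth-down and about 10° mouth-up. The moment shifted by about 0.126 N m, against 0.13 expected for four balls and 0.03 for one. A first single-tilt reading was ambiguous, which is why I took the second one. I did not weigh the other tin.

**Mishap:** While I was feeling the weight, the tin once slipped about 20 mm and landed flat on the bench. No balls came out.

**Last checks:**
- **Balls:** four are visible in the bowl, and the rim has sunk about 12 mm, which fits four.
- **Tins:** the poured tin's top is level at 50 mm, its full height. The other tin looks unmoved; I judged it by eye.
- **Bottle, box and corkscrew:** they look unmoved in the last picture; I did not measure them again.
- **Gripper:** open and well clear of everything.
- **Disagreed:** the last automatic tilt reading (45°) was false. The gripper was in the way, and the heights along the tin's top were level.

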